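# Trial run of the repaired hob

## Robot

A 7-joint arm with a two-finger parallel gripper is mounted at the origin on the work surface. World frame = base frame: x ahead of the robot, y to its left, z up, the work surface at z = 0. Lengths are in m, angles in rad, forces in N, time in s.
With the tool pointing down it reaches from about 0.425 to 0.925 m from the base axis. Payload 6.8 kg.
Tool frame: the origin (TCP) lies on the centre line of the jaws, within the pads' length; the fingertips stand bot.tip_reach ahead of it and the grasp point (between the pads) lies 3 mm ahead of it (bot.tip_reach is the distance from the TCP to the fingertips, in m); z points along the fingers, y is the line along which they close (so a half turn about z gives the same grasp; the last joint's range is limited). The gripper opens to 85 mm and grips with 20 to 120 N. Pads are 22 mm wide; open, the fingers measure 114 mm over their backs; the gripper's body (76 mm by 85 mm) begins 54 mm behind the grasp point. The pads swing forward as they close: fully open they stand 13 mm farther back than shut.
Start: joints at [1.009, 0.477, 0.022, 1.555, -0.011, 1.109, -0.083], TCP at [0.296, -0.607, 0.253] pointing down, gripper open.
Joint ranges: [-2.96, 2.96], [-0.34, 2.1], [-1.41, 1.46], [0.24, 2.44], [-1.37, 4.51], [0.17, 1.92], [-2.96, 2.96]. Speed limits (rad/s): [2.39, 2.39, 3.14, 3.14, 3.14, 3.14, 3.14].

## Interface

Orientations are given as a unit quaternion [w, x, y, z].
In Python, from station import bot gives the robot as it stands.
- The arm moves only by the tool jog_arm, never from a script. Its argument "deltas" is a list of rows, each a list of 7 numbers: the shift along the world's x, y, z in m, then the turn, a rotation vector about the world's x, y, z in rad, then the opening, from 0 (shut) to 1 (fully open). In form: [[x, y, z, rx, ry, rz, grip], ...]. A call has 1 to 10 rows; each row shifts and turns the commanded pose from where the row before left it; what a row does not reach is not made up. A row lasts 1/10 s, in which the tool goes at most 50 mm and 8.59 degrees, less where a joint would pass 70% of its speed; a pose out of reach is approached as far as the arm can. A call with a gripper value outside its range is refused whole. The fingers move at their own pace and stop on an object; "newtons" is the grip in N (left out, the last holds). Time passes only in rows, so rows that do not move let the fingers close. It gives the time, the measured TCP pose, the force, the opening and the grip force at its end, in the units of the state.
- bot.get_obs(): the state, without advancing time (a new reading comes with each control period).
- bot.read_camera(name): name is "scene" or "side" or "wrist"; returns a dict with "img" (400x640x3 uint8, red, green, blue), "K" (3x3 intrinsics, pixels), "dist_coeffs" ([k1, k2, p1, p2, k3] as OpenCV has them; the pictures are not rectified), "eye" and "attitude" of the camera in the world. Camera axes: x right, y down, z forward; pixel columns grow to the right and rows downward; lengths in m; the calibration is good to about 2 mm. A picture is of the moment at which its call begins. There is no depth.
- bot.hand_in(): hands the job in; it is judged then, once.
The state is a dict: "t": time; "q": joint angles; "joint_vel": joint speeds; "joint_torque": joint torques, N m; "eef_pos": TCP position; "tool_rot": TCP orientation; "contact_force": force on the tool from outside, world axes, zero at the start; "torque": the same for the moment, N m; "gripper_width": opening from 0.0 (shut) to 1.0 (fully open); "grasp_force": force on a finger pad.
Only numpy, scipy, OpenCV 4.12 (cv2) and the standard library are available. Lean on these libraries where they do the work, as an engineer would, in place of code of your own. Each camera call takes 0.05 s, during which the arm holds its last target. There are 200 camera calls.

## Task

The hob has just been repaired and is to be tried out: push the steel pot gently across the glass, from its outside and without pinching or lifting it or reaching into it, until it stands centred on the smaller of the two printed rings. Then, with the pot resting there, press the red power key fully down and let it spring back, and leave pot and key alone. Do not press the key before the pot is on its ring, and do not disturb the other things on the counter.

Things in the scene. Friction and masses are not known exactly. Their poses are not given: they have to be found in the camera images.
- hob: black glass hob with a thin aluminium frame lying on the counter, 332 x 592 mm, its glass surface 6 mm above the counter; origin at the centre of its underside, its x axis pointing from its front edge (with the key) to its far edge, y along its long side. It is fixed
- small_ring: the mark: the smaller light ring printed on the hob's glass, 160 mm in diameter, with a small cross at its centre; origin at its centre, on the glass. It may be in the left or the right half of the hob
- large_ring: the other, larger light ring printed on the glass, 210 mm in diameter; origin at its centre. Not wanted
- pot: open steel pot standing on the glass, about 0.5 to 0.9 kg, slides when pushed with about 3 to 8 N and stops as soon as the push stops; outside diameter 130 mm near the foot widening to 136 mm at the rim, 75 mm tall, wall 4 mm; origin at the centre of its underside. Two black lug handles stand out to 90 mm from the axis at its own +x and -x sides, 48 mm wide, 56 to 64 mm above its foot
- power_key_top (a point): centre of the top of the red round power key, 26 mm in diameter, in a black housing 42 mm across on the front middle of the hob; the top stands 22 mm above the glass and 10 mm above the housing; pressed straight down
- power_key (a joint): travel of the power key: 0 released, 0.006 m fully down, where it takes about 4 N; it springs back. Counts as pressed beyond 0.004 m
- spice_jar: bystander: glass jar with a red cap, 40 mm across, 75 mm tall, standing on a far corner of the hob; origin at the centre of its underside
- screwdriver: bystander: yellow-handled screwdriver, 170 mm long, lying on the hob near its front edge; origin near its middle, below it
- multimeter: bystander: red multimeter, 190 x 90 x 35 mm, lying left of the hob; origin at the centre of its underside
- parts_box: bystander: light blue box of small parts, 130 x 100 x 45 mm, right of the hob; origin at the centre of its underside
- salt_shaker: bystander: blue ceramic salt shaker, 38 mm across, 70 mm tall, standing on the other far corner of the hob; origin at the centre of its underside
Things that resemble listed ones, but are neither listed nor needed, are in the scene too. What is shaped like the pot but blue or brown is not meant.

How it is judged:
On the way, in this order (a step that is already met when the one before it is completed fails the run):
1. the pot stands at rest centred on the smaller ring, the key not yet pressed (horizontal distance between pot and small_ring below 0.013 m and linear speed of pot below 0.01 m/s and value of joint power_key below 0.002 m), for 0.3 s.
2. the power key is pressed fully down (value of joint power_key above 0.004 m), for 0.05 s.
At the end, for the whole second after the job is handed in: the pot stands upright and at rest on the glass, its centre within 13 mm of the smaller ring's centre; the power key has been pressed after that and is released again (all of step 1 and angle between pot's own z axis and vertical below 0.05 rad and height (world z) of pot below 0.009 m); the robot touches nothing.
It fails at once if the pot is lifted or tipped (height (world z) of pot above 0.011 m or angle between pot's own z axis and vertical above 0.12 rad).
It fails at once if the gripper reaches into the pot or is put over its rim to pinch it ((horizontal distance between the grasp point and pot below 0.045 m and height (world z) of the grasp point below 0.085 m) or (horizontal distance between the grasp point and pot below 0.07 m and height (world z) of the grasp point between 0.065 and 0.095 m)).
It fails at once if the pot is pinched or pushed hard (over 20 N) or knocked along (over 0.4 m/s) (contact force between the fingers and pot above 20 N or linear speed of pot above 0.4 m/s).
It fails at once if the key is pressed while the pot is off its ring (value of joint power_key above 0.004 m and not (horizontal distance between pot and small_ring below 0.016 m)).
It fails at once if another thing is moved by more than 20 mm (distance of any of spice_jar, screwdriver, multimeter, parts_box, salt_shaker from where it was at the start of the episode above 0.02 m).
It also fails if it takes over 48 s, if anything falls off the work surface, if the arm or the gripper's body presses on something with over 40 N, if the wrist force passes 120 N, or if a joint passes its speed limit or range.

## Working session

There is one attempt and no reset: what is moved stays moved. The work goes in short steps, Python scripts to look and compute and a tool call to move; the robot and the scene stay as the last step left them, time stands still between calls to the robot, and variables do not carry over. Pictures are saved under pics/ and viewed, at most 10 in all, crops included, and the job is handed in when it is done.

Besides the shell and the picture viewer there is one more tool, called after ">>>" as name(argument=value, ...), one argument or row to a line, values as JSON. jog_arm: Moves the arm, as the interface text tells. Its arguments: {"type":"object","properties":{"deltas":{"type":"array"},"newtons":{"type":"number"}},"required":["deltas"]}

```bash
mkdir -p pics
cat > h.py <<'E'
import numpy as np, cv2, json
from station import bot
from scipy.spatial.transform import Rotation as R
def grab(name,fn):
    c=bot.read_camera(name); cv2.imwrite('pics/'+fn+'.png',c['img'][:,:,::-1])
    np.savez('pics/'+fn+'.npz',**{k:np.array(v) for k,v in c.items()}); return c
def load(fn): return dict(np.load('pics/'+fn+'.npz'))
def rot(c):
    a=np.array(c['attitude'],float)
    return a if a.shape==(3,3) else R.from_quat(a[[1,2,3,0]]).as_matrix()
def plane(c,uv,z):
    p=cv2.undistortPoints(np.array(uv,float).reshape(-1,1,2),np.array(c['K']),np.array(c['dist_coeffs'])).reshape(-1,2)
    d=np.c_[p,np.ones(len(p))]@rot(c).T; e=np.array(c['eye'])
    return e+d*((z-e[2])/d[:,2])[:,None]
def proj(c,P):
    Rw=rot(c).T; return cv2.projectPoints(np.array(P,float).reshape(-1,3),cv2.Rodrigues(Rw)[0],-Rw@np.array(c['eye']),np.array(c['K']),np.array(c['dist_coeffs']))[0].reshape(-1,2)
E
python3 - <<'E'
from h import *
for n in ('scene','side'):
    c=grab(n,n+'0'); print(n,c['eye'],c['attitude'])
o=bot.get_obs(); print(o['t'],o['eef_pos'],o['tool_rot'],o['gripper_width'],bot.tip_reach)
E
```

```text
scene [ 1.03348651 -0.35158749  1.12947012] [-0.23301436  0.84745905  0.45898902 -0.12979427]
side [ 0.40862066 -1.15040963  0.95104466] [-0.4359131   0.89932669 -0.03151576  0.01407257]
0.1 [ 0.2956909  -0.60624768  0.25243217] [-7.82439430e-04  9.74368166e-01  2.24957806e-01 -2.25402227e-04] 1.0008841474462369 0.022
```

View pics/scene0.png

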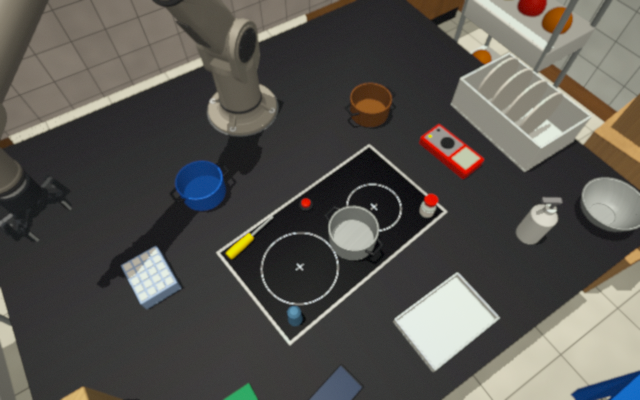

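View pics/side0.png

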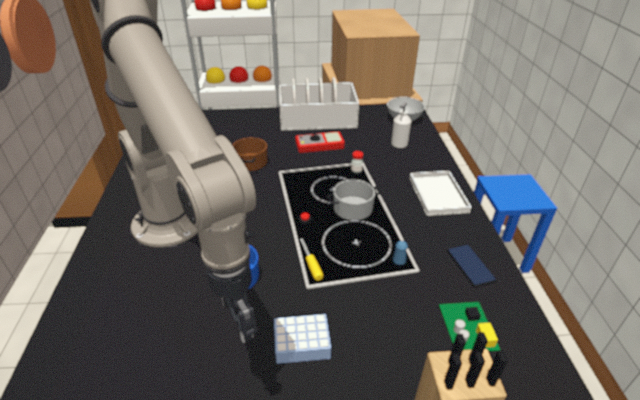

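The scene view shows the hob with corners (370,147), (446,212), (290,342) and (218,253), and the key at (306,203). The small ring's cross is at (374,207), the large ring's at (300,267). The steel pot is at about (353,232), with lugs near (333,212) and (375,255). The side view agrees with this layout.

Run:
```python
from h import *
c=load('scene0')
names=['c1','c2','c3','c4','small','large']
print(dict(zip(names,plane(c,[(370,147),(446,212),(290,342),(218,253),(374,207),(300,267)],.006).round(3)[:,:2].tolist())))
hsv=cv2.cvtColor(c['img'],cv2.COLOR_RGB2HSV)
red=((hsv[...,0]<8)|(hsv[...,0]>172))&(hsv[...,1]>150)&(hsv[...,2]>90)
n,l,s,ce=cv2.connectedComponentsWithStats(red.astype('uint8'))
for i in range(1,n):
  if s[i,4]>15: print('red',ce[i].round(1),s[i],plane(c,[ce[i]],.026).round(3))
print('pot rim',plane(c,[(353,228)],.081).round(3))
print('jar cap',plane(c,[(431,200)],.081),'salt top',plane(c,[(294,312)],.07),'screwdriver',plane(c,[(238,245),(272,217)],.015))
for f in('scene0','side0'):
  d=load(f)
  x,y,w,h=(320,180,80,90) if f=='scene0' else (300,150,110,90)
  cv2.imwrite(f'pics/{f}_crop.png',cv2.resize(d['img'][y:y+h,x:x+w,::-1],None,fx=6,fy=6,interpolation=cv2.INTER_CUBIC))
```

```text
{'c1': [0.381, 0.263], 'c2': [0.699, 0.306], 'c3': [0.769, -0.273], 'c4': [0.449, -0.316], 'small': [0.569, 0.139], 'large': [0.611, -0.146]}
red [531.6   6.6] [518   0  28  16 371] [[0.18  1.203 0.026]]
red [450.5 154.7] [419 124  66  55 858] [[0.556 0.444 0.026]]
red [430.8 199.4] [424 193  15  14 152] [[0.648 0.286 0.026]]
red [305.5 202.4] [301 198  10  10  83] [[ 0.454 -0.029  0.026]]
pot rim [[0.622 0.02  0.081]]
jar cap [[0.6689146  0.25309788 0.081     ]] salt top [[ 0.72750027 -0.23205185  0.07      ]] screwdriver [[ 0.46270386 -0.25833343  0.015     ]
 [ 0.43697107 -0.13354635  0.015     ]]
```

View pics/scene0_crop.png

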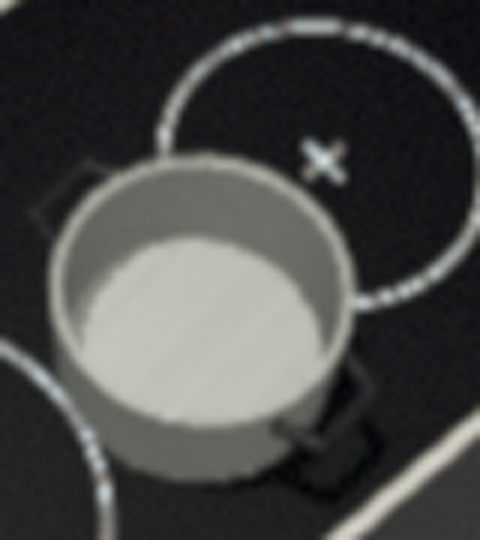

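The crop shows the rim ellipse spanning columns 48–357 and rows 153–427, so its centre is at about (353.7,228.3) in the full image. The lugs are at crop (70,195) and (345,400), and the cross is at crop (323,160).

```bash
cat >> h.py <<'E'
from scipy.optimize import least_squares
def circ(P,r): return least_squares(lambda m:np.hypot(*(P[:,:2]-m).T)-r,P[:,:2].mean(0)).x
def resid(P,m): return (np.hypot(*(P[:,:2]-m).T)*1000).round(1)
E
python3 - <<'E'
from h import *
c=load('scene0')
f=lambda L:np.array(L)/6+[320,180]-.4
P=plane(c,f([(50,285),(356,285),(200,155),(300,190),(95,203),(202,425)]),.081); m=circ(P,.068); print('pot',m,resid(P,m))
s=plane(c,f([(323,160)]),.006)[0,:2]; print('small',s)
L=plane(c,f([(70,195),(350,400)]),.066)[:,:2]; print('lugs',L,np.hypot(*(L-m).T),np.degrees(np.arctan2(*(L-m).T[::-1])))
d=s-m; n=np.hypot(*d); print(d,n,np.degrees(np.arctan2(d[1],d[0])))
Q=plane(c,f([(163,130),(315,25),(478,130),(380,300)]),.006);print('ring r',resid(Q,s))
print('start',m-d/n*.11)
E
```

```text
pot [0.62162956 0.02223805] [69.8 67.9 69.3 68.1 65.5 67.8]
small [0.56596452 0.13923808]
lugs [[0.54156392 0.00311162]
 [0.69701535 0.04882049]] [0.08231844 0.07993525] [-166.56472583   19.42360275]
[-0.05566504  0.11700004] 0.12956699087274356 115.44367523934129
ring r [80.7 80.1 80.2 81.2]
start [ 0.66888815 -0.07709284]
```

>>> jog_arm(
  deltas=[
    [0.0187, 0.0265, 0, 0, 0, 0.078, 0.6],
    [0.0187, 0.0265, 0, 0, 0, 0.078, 0.6],
    [0.0187, 0.0265, 0, 0, 0, 0.078, 0.6],
    [0.0187, 0.0265, 0, 0, 0, 0.078, 0.6],
    [0.0187, 0.0265, 0, 0, 0, 0.078, 0.6],
    [0.0187, 0.0265, 0, 0, 0, 0.078, 0.6],
    [0.0187, 0.0265, 0, 0, 0, 0.078, 0.6],
    [0.0187, 0.0265, 0, 0, 0, 0.078, 0.6],
    [0.0187, 0.0265, 0, 0, 0, 0.078, 0.6],
    [0.0187, 0.0265, 0, 0, 0, 0.078, 0.6],
  ],
)

```text
t: 1.1
eef_pos: [0.484, -0.3394, 0.2534]
tool_rot: [0.0, 0.814, 0.581, -0.0]
contact_force: [0.0, 0.6, 0.4]
gripper_width: 0.6
grasp_force: 0.0
```

>>> jog_arm(
  deltas=[
    [0.0187, 0.0265, 0, 0, 0, 0.078, 0.6],
    [0.0187, 0.0265, 0, 0, 0, 0.078, 0.6],
    [0.0187, 0.0265, 0, 0, 0, 0.078, 0.6],
    [0.0187, 0.0265, 0, 0, 0, 0.078, 0.6],
    [0.0187, 0.0265, 0, 0, 0, 0.078, 0.6],
    [0.0187, 0.0265, 0, 0, 0, 0.078, 0.6],
    [0.0187, 0.0265, 0, 0, 0, 0.078, 0.6],
    [0.0187, 0.0265, 0, 0, 0, 0.078, 0.6],
    [0.0187, 0.0265, 0, 0, 0, 0.078, 0.6],
    [0.0187, 0.0265, 0, 0, 0, 0.078, 0.6],
  ],
)

```text
t: 2.1
eef_pos: [0.6704, -0.0743, 0.2533]
tool_rot: [0.0, 0.532, 0.847, -0.0]
contact_force: [0.7, 0.1, 0.3]
gripper_width: 0.601
grasp_force: 0.0
```

>>> jog_arm(
  deltas=[
    [-0.001, -0.005, -0.03, 0, 0, 0, 0.6],
    [0, 0, -0.03, 0, 0, 0, 0.6],
    [0, 0, -0.03, 0, 0, 0, 0.6],
    [0, 0, -0.03, 0, 0, 0, 0.6],
    [0, 0, -0.03, 0, 0, 0, 0.6],
    [0, 0, -0.025, 0, 0, 0, 0.6],
    [0, 0, -0.015, 0, 0, 0, 0.6],
    [0, 0, -0.015, 0, 0, 0, 0.6],
    [0, 0, 0, 0, 0, 0, 0.6],
  ],
)

```text
t: 3.0
eef_pos: [0.6678, -0.0812, 0.0466]
tool_rot: [-0.001, 0.534, 0.845, -0.001]
contact_force: [-1.0, -0.3, 0.4]
gripper_width: 0.603
grasp_force: 0.0
```

Run:
```python
from h import *
c=grab('scene','scene1')
x,y,w,h=310,160,110,110
cv2.imwrite('pics/s1c.png',cv2.resize(c['img'][y:y+h,x:x+w,::-1],None,fx=5,fy=5,interpolation=cv2.INTER_CUBIC))
o=bot.get_obs(); print(o['t'],o['eef_pos'],o['contact_force'])
```

```text
3.05 [ 0.66872462 -0.08132795  0.0479813 ] [-0.77098393  0.66113947  0.89184447]
```

View pics/s1c.png

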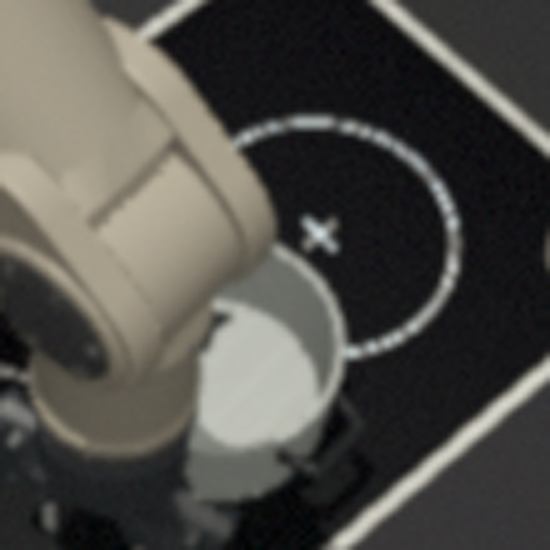

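>>> jog_arm(
  deltas=[
    [-0.0034, 0.0073, 0, 0, 0, 0, 0.6],
    [-0.0034, 0.0073, 0, 0, 0, 0, 0.6],
    [-0.0025, 0.0054, 0, 0, 0, 0, 0.6],
    [-0.0025, 0.0054, 0, 0, 0, 0, 0.6],
    [-0.0025, 0.0054, 0, 0, 0, 0, 0.6],
    [-0.0025, 0.0054, 0, 0, 0, 0, 0.6],
    [-0.0025, 0.0054, 0, 0, 0, 0, 0.6],
    [-0.0025, 0.0054, 0, 0, 0, 0, 0.6],
    [-0.0025, 0.0054, 0, 0, 0, 0, 0.6],
    [-0.0025, 0.0054, 0, 0, 0, 0, 0.6],
  ],
)

```text
t: 4.05
eef_pos: [0.6422, -0.0239, 0.0484]
tool_rot: [0.0, 0.535, 0.845, -0.0]
contact_force: [1.6, -2.0, 1.5]
gripper_width: 0.599
grasp_force: 0.0
```

>>> jog_arm(
  deltas=[
    [-0.003, 0.0063, 0, 0, 0, 0, 0.6],
    [-0.003, 0.0063, 0, 0, 0, 0, 0.6],
    [-0.003, 0.0063, 0, 0, 0, 0, 0.6],
    [-0.003, 0.0063, 0, 0, 0, 0, 0.6],
    [-0.003, 0.0063, 0, 0, 0, 0, 0.6],
    [-0.003, 0.0063, 0, 0, 0, 0, 0.6],
    [-0.003, 0.0063, 0, 0, 0, 0, 0.6],
    [-0.003, 0.0063, 0, 0, 0, 0, 0.6],
    [-0.003, 0.0063, 0, 0, 0, 0, 0.6],
    [-0.003, 0.0063, 0, 0, 0, 0, 0.6],
  ],
)

```text
t: 5.05
eef_pos: [0.6119, 0.0396, 0.0483]
tool_rot: [0.0, 0.535, 0.845, -0.0]
contact_force: [1.1, -2.9, 1.3]
gripper_width: 0.602
grasp_force: 0.0
```

Run:
```python
from h import *
c=grab('scene','scene2')
x,y,w,h=310,150,110,110
a=cv2.resize(c['img'][y:y+h,x:x+w,::-1],(400,400),interpolation=cv2.INTER_CUBIC)
d=grab('side','side2')
x,y=280,140
b=cv2.resize(d['img'][y:y+h,x:x+w,::-1],(400,400),interpolation=cv2.INTER_CUBIC)
cv2.imwrite('pics/s2c.png',np.hstack([a,b]))
o=bot.get_obs(); print(o['t'],o['eef_pos'],o['contact_force'])
```

```text
5.15 [0.61125093 0.04112676 0.04824036] [ 0.04382633 -0.07752686  0.2151633 ]
```

View pics/s2c.png

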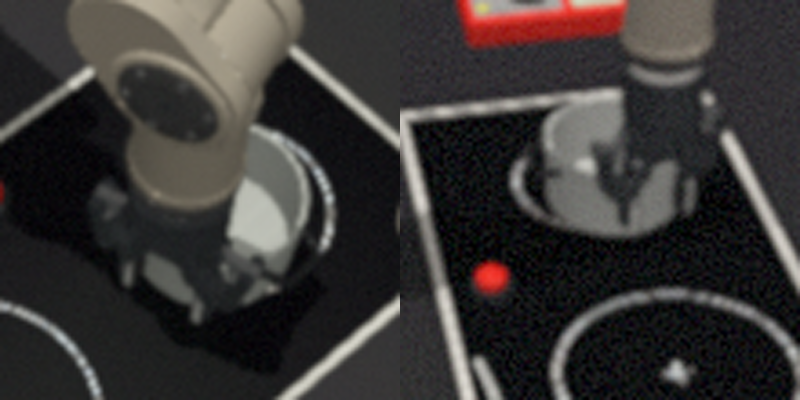

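The pot is cradled against both fingers and moving straight. In the left half of the picture the visible rim arc runs through crop points (262,130), (290,148) and (308,178).

Run:
```python
from h import *
c=load('scene2')
P=plane(c,np.array([(255,129),(272,134),(290,148),(304,167),(309,190),(306,212)])/3.636+[310,150]-.4,.081); m=circ(P,.068)
t=np.array([.6113,.0411]);s=np.array([.566,.1392]); print(m,resid(P,m),np.hypot(*(m-t)),s-m)
```

```text
[0.58255641 0.10649077] [65.5 68.7 69.3 69.6 67.9 66.2] 0.07142931811672282 [-0.01655641  0.03270923]
```

>>> jog_arm(
  deltas=[
    [-0.0025, 0.0052, 0, 0, 0, 0, 0.6],
    [-0.0025, 0.0052, 0, 0, 0, 0, 0.6],
    [-0.0025, 0.0052, 0, 0, 0, 0, 0.6],
    [-0.0025, 0.0052, 0, 0, 0, 0, 0.6],
    [-0.002, 0.0042, 0, 0, 0, 0, 0.6],
    [-0.002, 0.0042, 0, 0, 0, 0, 0.6],
    [-0.0012, 0.0025, 0, 0, 0, 0, 0.6],
    [-0.0005, 0.001, 0, 0, 0, 0, 0.6],
    [0, 0, 0, 0, 0, 0, 0.6],
    [0, 0, 0, 0, 0, 0, 0.6],
  ],
)

```text
t: 6.15
eef_pos: [0.5963, 0.0721, 0.0483]
tool_rot: [-0.0, 0.534, 0.845, 0.0]
contact_force: [0.4, -0.3, -0.3]
gripper_width: 0.601
grasp_force: 0.0
```

>>> jog_arm(
  deltas=[
    [0.004, -0.009, 0, 0, 0, 0, 0.6],
    [0.009, -0.018, 0, 0, 0, 0, 0.6],
    [0.013, -0.027, 0, 0, 0, 0, 0.6],
    [0.013, -0.027, 0.02, 0, 0, 0, 0.6],
    [0, -0.03, 0.03, 0, 0, 0, 0.3],
    [0, -0.03, 0.03, 0, 0, 0, 0.2],
    [0, -0.03, 0.03, 0, 0, 0, 0],
    [0, -0.03, 0.02, 0, 0, 0, 0],
    [0, 0, 0, 0, 0, 0, 0],
  ],
)

```text
t: 7.05
eef_pos: [0.6369, -0.1366, 0.1817]
tool_rot: [0.003, 0.538, 0.843, -0.0]
contact_force: [1.0, -0.3, -0.2]
gripper_width: 0.0
grasp_force: 0.0
```

Run:
```python
from h import *
c=grab('scene','scene3')
x,y,w,h=320,140,100,100
a=cv2.resize(c['img'][y:y+h,x:x+w,::-1],(400,400),interpolation=cv2.INTER_CUBIC)
d=grab('side','side3')
x,y=285,130
b=cv2.resize(d['img'][y:y+h,x:x+w,::-1],(400,400),interpolation=cv2.INTER_CUBIC)
cv2.imwrite('pics/s3c.png',np.hstack([a,b]))
o=bot.get_obs(); print(o['t'],o['eef_pos'],o['contact_force'],o['q'])
```

```text
7.15 [ 0.6354771  -0.13070482  0.17871102] [ 0.02242565 -0.22938909 -0.31958469] [ 0.42819822  0.54699285 -0.44850227  1.6665106   0.2732448   0.98971601
  0.32630355]
```

View pics/s3c.png

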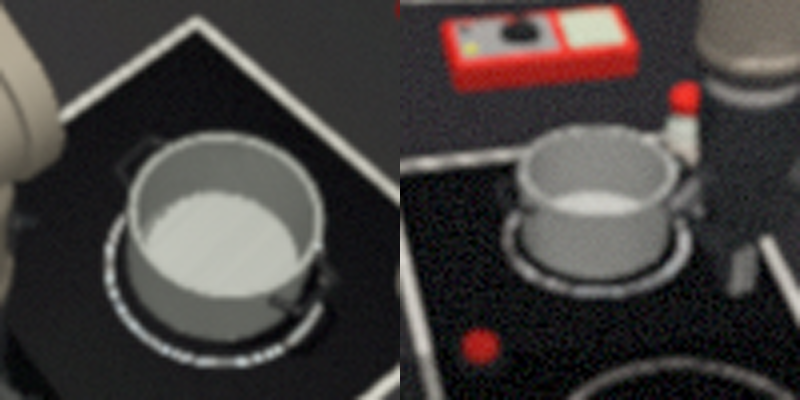

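The pot stands inside the small ring with a gap visible all round it. In the left view the rim touches columns 129 and 324 and row 132. In the side view its extremes are columns 517 and 680 and row 126.

Run:
```python
from h import *
c=load('scene3');d=load('side3')
P=plane(c,np.array([(129,215),(324,212),(220,132),(160,152),(285,155),(225,297)])/4+[320,140]-.4,.081); m=circ(P,.068)
print('scene pot',m,resid(P,m), 'ring',.566,.1392)
P=plane(d,np.array([(117,168),(280,170),(198,126),(195,214)])/4+[285,130]-.4,.081); m2=circ(P,.068)
Q=plane(d,np.array([(103,235),(292,238),(205,295)])/4+[285,130]-.4,.006); r=circ(Q,.080)
print('side pot',m2,resid(P,m2),'ring',r,resid(Q,r))
for e,f in((load('scene0'),'sc'),(d,'side')):
  hsv=cv2.cvtColor(e['img'],cv2.COLOR_RGB2HSV)
  red=((hsv[...,0]<8)|(hsv[...,0]>172))&(hsv[...,1]>150)&(hsv[...,2]>70)
  n,l,s,ce=cv2.connectedComponentsWithStats(red.astype('uint8'))
  for i in range(1,n):
    if 15<s[i,4]<200: print(f,ce[i].round(1),s[i,4],plane(e,[ce[i]],.026).round(4))
```

```text
scene pot [0.56562993 0.13926327] [68.6 69.3 69.3 68.1 67.1 68.7] ring 0.566 0.1392
side pot [0.5666105  0.13690048] [71.5 71.5 69.2 69.1] ring [0.56731257 0.13314561] [85.6 85.6 80.7]
sc [430.8 199.4] 153 [[0.6479 0.2856 0.026 ]]
sc [305.5 202.4] 85 [[ 0.4542 -0.0287  0.026 ]]
side [355.9 153.9] 59 [[0.6753 0.3374 0.026 ]]
side [304.7 216.1] 72 [[ 0.4533 -0.0334  0.026 ]]
```

The pot is centred to within a few mm in both views. Next is the key at (0.454, -0.031), with its top at z ≈ 0.028.

>>> jog_arm(
  deltas=[
    [-0.023, 0.0125, -0.005, 0, 0, 0, 0],
    [-0.023, 0.0125, -0.005, 0, 0, 0, 0],
    [-0.023, 0.0125, -0.01, 0, 0, 0, 0],
    [-0.023, 0.0125, -0.01, 0, 0, 0, 0],
    [-0.023, 0.0125, -0.015, 0, 0, 0, 0],
    [-0.023, 0.0125, -0.015, 0, 0, 0, 0],
    [-0.023, 0.0125, -0.015, 0, 0, 0, 0],
    [-0.02, 0.0125, -0.015, 0, 0, 0, 0],
    [0, 0, -0.01, 0, 0, 0, 0],
    [0, 0, 0, 0, 0, 0, 0],
  ],
)

```text
t: 8.15
eef_pos: [0.4532, -0.0281, 0.077]
tool_rot: [-0.001, 0.533, 0.846, -0.001]
contact_force: [0.7, -0.2, -0.4]
gripper_width: -0.001
grasp_force: 0.0
```

Run:
```python
from h import *
c=grab('side','side4');o=bot.get_obs(); print(o['t'],o['eef_pos'],o['contact_force'],o['tool_rot'])
print(proj(c,[np.array(o['eef_pos'])-[0,0,.022],[.454,-.031,.028]]))
x,y,w,h=265,170,100,75
cv2.imwrite('pics/s4c.png',cv2.resize(c['img'][y:y+h,x:x+w,::-1],(600,450),interpolation=cv2.INTER_CUBIC))
```

```text
8.2 [ 0.45445918 -0.02853213  0.07778516] [ 0.13571102 -0.11172999  0.86643118] [-6.25723250e-04  5.33822231e-01  8.45596494e-01 -5.17892952e-05]
[[304.8874704  208.08701848]
 [304.91441015 215.19681628]]
```

View pics/s4c.png

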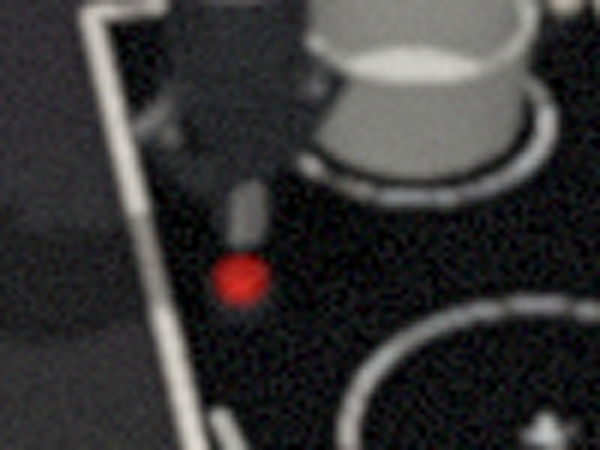

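The fingertip, at crop (245,240), is straight above the red key at crop (241,280).

>>> jog_arm(
  deltas=[
    [0, -0.002, -0.01, 0, 0, 0, 0],
    [0, 0, -0.01, 0, 0, 0, 0],
    [0, 0, -0.006, 0, 0, 0, 0],
    [0, 0, -0.002, 0, 0, 0, 0],
    [0, 0, -0.002, 0, 0, 0, 0],
    [0, 0, -0.002, 0, 0, 0, 0],
    [0, 0, -0.001, 0, 0, 0, 0],
    [0, 0, 0, 0, 0, 0, 0],
  ],
)

```text
t: 9.0
eef_pos: [0.4542, -0.0313, 0.0454]
tool_rot: [-0.0, 0.535, 0.845, -0.0]
contact_force: [-2.5, -1.5, 3.7]
gripper_width: 0.0
grasp_force: 1.6
```

>>> jog_arm(
  deltas=[
    [0, 0, -0.001, 0, 0, 0, 0],
    [0, 0, -0.001, 0, 0, 0, 0],
    [0, 0, -0.0005, 0, 0, 0, 0],
    [0, 0, 0, 0, 0, 0, 0],
    [0, 0, 0, 0, 0, 0, 0],
  ],
)

```text
t: 9.5
eef_pos: [0.4543, -0.0314, 0.0438]
tool_rot: [0.0, 0.535, 0.845, -0.0]
contact_force: [-6.7, -1.8, 19.3]
gripper_width: 0.002
grasp_force: 9.4
```

The 19 N reading means the key is at its stop, so I'll release it and retreat.

>>> jog_arm(
  deltas=[
    [0, 0, -0.0, 0, 0, 0, 0],
    [0, 0, 0.004, 0, 0, 0, 0],
    [0, 0, 0.01, 0, 0, 0, 0],
    [0, 0, 0.02, 0, 0, 0, 0],
    [0, 0, 0.03, 0, 0, 0, 0],
    [0, 0, 0.03, 0, 0, 0, 0],
    [0, -0.03, 0.03, 0, 0, 0, 0],
    [0, -0.03, 0.02, 0, 0, 0, 0],
    [0, 0, 0, 0, 0, 0, 0],
    [0, 0, 0, 0, 0, 0, 0],
  ],
)

```text
t: 10.5
eef_pos: [0.4549, -0.0916, 0.1875]
tool_rot: [0.001, 0.535, 0.845, 0.001]
contact_force: [-0.4, 0.4, -1.0]
gripper_width: -0.004
grasp_force: 0.0
```

Run:
```python
from h import *
c=grab('side','side5');d=load('side3')
for e in(d,c):
  hsv=cv2.cvtColor(e['img'],cv2.COLOR_RGB2HSV)
  m=(((hsv[...,0]<8)|(hsv[...,0]>172))&(hsv[...,1]>150)&(hsv[...,2]>70))[205:228,295:315]
  print(np.argwhere(m).mean(0)+[205,295],m.sum())
a=[cv2.resize(e['img'][130:230,285:385,::-1],(400,400)) for e in(d,c)]
cv2.imwrite('pics/s5c.png',np.hstack(a)); print(bot.get_obs()['contact_force'],bot.get_obs()['eef_pos'])
```

```text
[216.13888889 304.73611111] 72
[216.02941176 304.83823529] 68
[0.16615546 0.04869463 0.12162778] [ 0.45440421 -0.09067291  0.186833  ]
```

View pics/s5c.png

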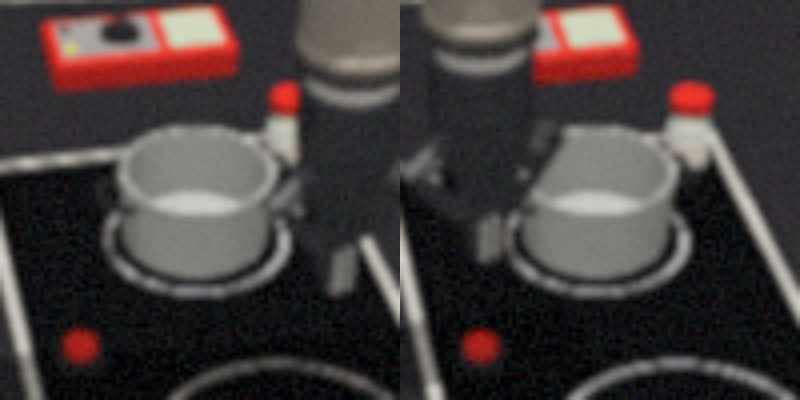

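The key has sprung back to its earlier image position at (304.8,216). The pot is unmoved in the ring, and the arm is clear of everything.

```bash
python3 -c "
from station import bot; print(bot.hand_in())"
```

```text
the job is handed in; nothing more can be done
None
```

The job is handed in (no verdict was returned): the steel pot stands on the smaller ring, centred to within a few mm by camera, and the red key was pressed to its stop once and has sprung back, with nothing else touched.

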